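# Fold the palette leaf and shut the paint box

## Robot

A 6-joint arm with a two-finger parallel gripper is mounted at the origin on a cart in front of the work surface, level with it; the furniture and walls round the work are solid. World frame = base frame: x ahead of the robot, y to its left, z up, the work surface at z = 0. Lengths are in mm, angles in degrees, forces in N, time in s.
With the tool pointing down it reaches from about 300 to 850 mm from the base axis. Payload 4.2 kg.
Tool frame: the origin (TCP) lies midway between the tips of the shut fingers; the grasp point (between the pads) lies 19 mm behind it; y points along the fingers, z is the direction in which the jaws open and shut, and the axes are right-handed (so a half turn about y gives the same grasp; the last joint's range is limited). The gripper opens to 91 mm and grips with 3 to 60 N. Pads are 32 mm wide; open, the fingers measure 118 mm over their backs; the gripper's body (76 mm by 178 mm) begins 60 mm behind the grasp point.
Start: joints at [-69.328, 18.312, 89.639, -0, 72.044, -1.146], TCP at [213.712, -533.829, 185.176] pointing down, gripper open.
Joint ranges: [-177.97, 177.97], [-48.28, 115.42], [12.27, 149.76], [-77.06, 257.06], [2.81, 150.46], [-146.56, 146.56]. Speed limits (degrees/s): [147.25, 147.25, 180, 180, 180, 180].

## Interface

Orientations are given as [roll, pitch, yaw] about the fixed x, y, z axes, in that order (R = Rz(yaw) Ry(pitch) Rx(roll)).
In Python, from workcell import env gives the robot as it stands.
- The arm moves only by the shell command python3 -m handwheel 'ROWS' [FORCE]. ROWS is JSON, a list of rows, each a list of 3 entries, a list of its own where there are three numbers: the opening, from 0 (shut) to 1 (fully open), then the shift along the tool's x, y, z in mm, then the turn, a rotation vector about the tool's x, y, z in degrees. A call has exactly 10 rows; each row shifts and turns the commanded pose from where the row before left it, along the tool's axes as they then stand; what a row does not reach is not made up. A row lasts 1/12 s, in which the tool goes at most 41.7 mm and 7.16 degrees, less where a joint would pass 70% of its speed; a pose out of reach is approached as far as the arm can. A call is refused whole if a number of a shift passes 41.7 or a number of a turn 7.16, either way. A call with a gripper value outside its range is refused whole. The fingers move at their own pace and stop on an object; FORCE is the grip in N (left out, the last holds). Time passes only in rows, so rows that do not move let the fingers close, or fill a call up. It gives the time, the measured TCP pose, the force and the opening at its end, in the units of the state.
- env.state(): the state, without advancing time (a new reading comes with each control period).
- env.grab_frame(name): name is "scene" or "top" or "wrist"; returns the picture (480x640x3 uint8, red, green, blue); there is no depth.
- env.camera_info(name): a dict with "fx", "fy", "cx", "cy" (pixels), "k1" (the pictures are not rectified: a ray, as slopes to the right and down, at radius r is drawn at 1 + k1 r^2 times it, then the intrinsics apply), "camera_from_world" (4x4, takes a point from world to camera coordinates); the wrist camera has in their place "mount" (4x4, takes a point from camera to tool coordinates, whose origin is the TCP and whose axes are the tool frame's). Camera axes: x right, y down, z forward; pixel columns grow to the right and rows downward; lengths in mm; the calibration is good to about 2 mm. A picture is of the moment at which its call begins: read the wrist's pose just before it. camera_info takes no time and is no camera call.
- env.job_done(): hands the job in, once; it reports no verdict.
Trained networks look in the newest picture that a camera, given by its name, has taken for a name from the list of things; names that differ only in an ending like _2 or _b are one class to them, and where a whole thing is asked for, a point or a joint stands for the part that bears it (a point fixed in the world has none). Each returns a list of dicts, best first, with "p" (0 to 1); they miss things now and then, are a little off and sometimes report something else, mostly with a low value. They report only what shows in the picture. A call takes as long as a camera call. They do not tell look-alikes from the thing itself.
- env.masks_of(camera, label): "region" (480x640 bool, what is visible of it) and "location" ([column, row] in pixels, amid what is visible of it).
The state is a dict: "time_s": time; "qpos": joint angles; "qvel": joint speeds; "effort": joint torques, N m; "ee_pos": TCP position; "ee_rot": TCP orientation; "force": force on the tool from outside, world axes, zero at the start; "torque": the same for the moment, N m; "gripper_width": finger opening in mm.
Only numpy, scipy, OpenCV 4.12 (cv2) and the standard library are available. Lean on these libraries where they do the work, as an engineer would, in place of code of your own. Each camera call takes 0.05 s, during which the arm holds its last target.

## Task

Pack up the wooden paint box: push the upright palette leaf down flat inside the box first, then push the open lid over until it is fully shut on top of it. Only push with the fingers: do not grip the leaf or the lid, do not lift the box or shove it out of place, and leave the jars, the small bottle and the glass muller around it alone. Finish with the arm clear of everything.

Things in the scene. Friction and masses are not known exactly. Their poses are not given: they have to be found in the camera images.
- paint_box: wooden box 130 x 200 mm, 46 mm high without its lid, 1.6 kg, standing loose on the table (pushed sideways at its foot it slides at 7 to 14 N). Origin: centre of its underside; x points from its front to the hinge side of its lid, y to its left, z up. Walls 8 mm thick; inside are six round colour wells, which the flat leaf partly covers.
- paint_box_lid (a joint): lid hinge angle in rad: 0 shut (flat on the rim), 1.57 upright, stop at 1.64. Stiff hinge: the lid stays at any angle where it is left; about 1 to 2 N at its free edge moves it (either way), with no latch or spring.
- lid_hinge (a point): point on the lid's hinge axis, at the middle of the box's width: 65 mm behind the box origin, 46 mm up. The lid turns about the box's y axis. Its axes turn with the lid and equal the box's axes at angle 0.
- lid_mid (a point): centre of the lid's board (130 from free edge to hinge x 200 x 9 mm). Its axes turn with the lid: x towards the hinge, y along the hinge to the box's left, z out of the lid's outer face (which is the top when shut).
- lid_edge (a point): middle of the lid's free edge, 132 mm from the hinge axis, half way through the board's thickness; same axes as lid_mid. The outer face is 4.5 mm from this point along its z, and 9 mm above the hinge axis when the lid is shut.
- leaf (a joint): leaf hinge angle in rad: 0 folded flat inside the box, 1.57 upright, stop at 1.8. Stiff hinge: the leaf stays where it is left; about 0.5 to 1 N at its free edge moves it. While it stands up, it is in the way of the lid.
- leaf_hinge (a point): middle of the leaf's hinge axis, just inside the box's left wall: in the box frame 20 mm to the front, 88 mm left, 38.5 mm up. The leaf turns about the box's x axis; its free edge swings from upright towards the box's right and down. Its axes turn with the leaf and equal the box's axes at angle 0.
- leaf_mid (a point): centre of the palette leaf, a brown wooden board 70 mm wide along the box's x, 5 mm thick, reaching 68 mm from its hinge axis, with a white enamelled face and brass hinges. Axes turn with the leaf: x along the hinge, y towards the hinge, z out of the white face (which faces left while upright and up when flat). Flat, its top lies 41 mm above the table, 5 mm below the box's rim.
- leaf_edge (a point): middle of the leaf's free edge, half way through its thickness; same axes as leaf_mid.
- muller: clear glass muller, 60 mm diameter, 81 mm high, loose, right of the box or behind it to the left; origin at the centre of its underside
- jar_cream: jar with a stained off-white cap, 63 mm diameter, 72 mm high, loose, right of the box or behind it to the left; origin at the centre of its underside
- jar_umber: jar with a blotchy off-white cap and dull contents, 72 mm diameter, 78 mm high, loose, to the left of the box as seen from the robot; origin at the centre of its underside
- bottle_yellow: little bottle with a yellow cap, 34 mm diameter, 94 mm high, loose, to the left of the box as seen from the robot; origin at the centre of its underside
Mind the look-alikes: they are no part of the job. Leave any blue, orange or pink look-alike of the jar_cream alone.

How it is judged (in metres and radians):
On the way, in this order (a step that is already met when the one before it is completed fails the run):
1. the leaf lies flat in the box (within 0.1 rad) while the lid still stands open (over 0.9 rad) (value of joint leaf below 0.1 rad and value of joint paint_box_lid above 0.9 rad), for 0.2 s.
2. the lid is shut over the flat leaf (value of joint leaf below 0.1 rad and value of joint paint_box_lid below 0.05 rad), for 0.2 s.
At the end, for the whole second after the job is handed in: leaf folded flat (within 0.1 rad), lid shut over it (within 0.05 rad, a gap of 6 mm at its free edge), box standing flat and at rest within 20 mm of where it was, jars, bottle and muller upright (within 0.25 rad) within 20 mm of their places (all of step 2 and distance of each of paint_box, muller, jar_cream, jar_umber, bottle_yellow from where it was at the start of the episode below 0.02 m and angle between paint_box's own z axis and vertical below 0.05 rad and linear speed of paint_box below 0.02 m/s and angle between each of muller, jar_cream, jar_umber, bottle_yellow's own z axis and vertical below 0.25 rad); the robot touches nothing.
It fails at once if the lid is swung down (below 0.8 rad) while the leaf still stands up (over 0.3 rad) (value of joint paint_box_lid below 0.8 rad and value of joint leaf above 0.3 rad).
It fails at once if the leaf or the lid is gripped between the fingers ((x of the grasp point in the frame of leaf_mid between -0.035 and 0.035 m and y of the grasp point in the frame of leaf_mid between -0.032 and 0.032 m and z of the grasp point in the frame of leaf_mid between -0.003 and 0.003 m) or (x of the grasp point in the frame of lid_mid between -0.065 and 0.065 m and y of the grasp point in the frame of lid_mid between -0.1 and 0.1 m and z of the grasp point in the frame of lid_mid between -0.005 and 0.005 m)).
It fails at once if the box is lifted or tipped (height (world z) of paint_box above 0.012 m or angle between paint_box's own z axis and vertical above 0.15 rad).
It fails at once if the box is shoved more than 20 mm (distance of paint_box from where it was at the start of the episode above 0.02 m).
It fails at once if a jar, the bottle or the muller is moved more than 20 mm (distance of any of muller, jar_cream, jar_umber, bottle_yellow from where it was at the start of the episode above 0.02 m).
It also fails if it takes over 48 s, if anything falls off the work surface, if the arm or the gripper's body presses on something with over 40 N, if the wrist force passes 120 N, or if a joint passes its speed limit or range.

## Working session

There is one attempt and no reset: what is moved stays moved. The work goes in short steps, Python scripts to look and compute and a shell command to move; the robot and the scene stay as the last step left them, time stands still between calls to the robot, and variables do not carry over. Pictures are saved under pics/ and viewed, and the job is handed in when it is done.

```bash
mkdir -p pics; ls; cat > h.py <<'E'
import numpy as np, cv2
from workcell import env
from scipy.spatial.transform import Rotation as R
def save(img,name): cv2.imwrite('pics/'+name,img[:,:,::-1])
E
python3 - <<'E'
from h import *
for c in ['scene','top']:
    save(env.grab_frame(c),c+'0.png'); 
    i=env.camera_info(c); print(c,i)
print(env.camera_info('wrist'))
print(env.state())
E
```

```text
pics
scene {'fx': 545.4183729054844, 'fy': 545.4183729054844, 'cx': 314.4107564119754, 'cy': 244.42573906744883, 'k1': -0.10397710079405409, 'camera_from_world': array([[-5.88498968e-01, -8.08436523e-01, -9.96760242e-03,
         2.99972279e+02],
       [-6.16807920e-01,  4.56905770e-01, -6.40925196e-01,
         3.61958714e+02],
       [ 5.22701592e-01, -3.71035720e-01, -7.67538624e-01,
         1.03817783e+03],
       [ 0.00000000e+00,  0.00000000e+00,  0.00000000e+00,
         1.00000000e+00]])}
top {'fx': 462.3581244414349, 'fy': 462.3581244414349, 'cx': 312.366879022428, 'cy': 235.9135966045117, 'k1': -0.04252603346614013, 'camera_from_world': array([[ 2.81746346e-02, -9.99086236e-01,  3.21384975e-02,
        -2.96556473e+01],
       [-9.96419913e-01, -3.06341638e-02, -7.87966043e-02,
         5.23397395e+02],
       [ 7.97091388e-02, -2.98033734e-02, -9.96372527e-01,
         9.06894075e+02],
       [ 0.00000000e+00,  0.00000000e+00,  0.00000000e+00,
         1.00000000e+00]])}
{'fx': 407.90060516948495, 'fy': 407.90060516948495, 'cx': 318.5416474375433, 'cy': 237.0443923859606
[... 334 characters left out ...]
,  0.00000000e+00,
         1.00000000e+00]])}
{'time_s': 0.1, 'qpos': array([-6.93271020e+01,  1.83479529e+01,  8.96978695e+01,  6.63410869e-04,
        7.20414450e+01, -1.14439240e+00]), 'qvel': array([-0.03667536, -0.00871173, -0.11589231,  0.1310784 ,  0.02490683,
        0.01799033]), 'effort': array([ 4.14859487e-04, -4.13331628e+01, -2.32510132e+01,  7.29598291e-02,
        4.21874668e-02, -4.93059486e-05]), 'ee_pos': array([ 213.550979  , -533.36945788,  184.41509529]), 'ee_rot': array([-9.00872375e+01,  2.37356408e-03, -1.58182916e+02]), 'force': array([-0.75446021,  0.87377465,  0.10416975]), 'torque': array([0.01721338, 0.00958525, 0.01424094]), 'gripper_width': 91.25571475977537}
```

View pics/scene0.png

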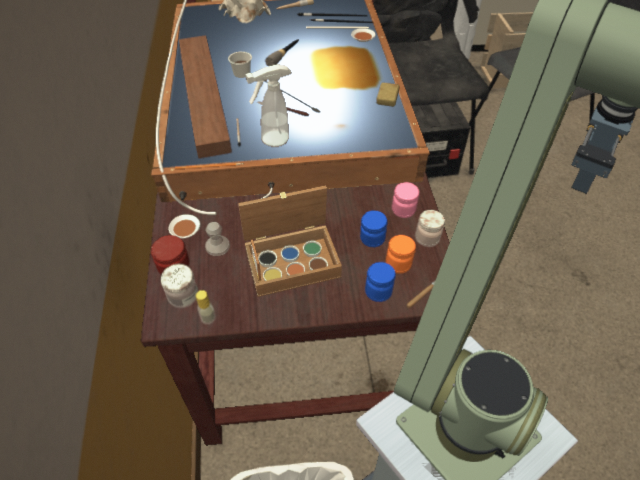

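View pics/top0.png

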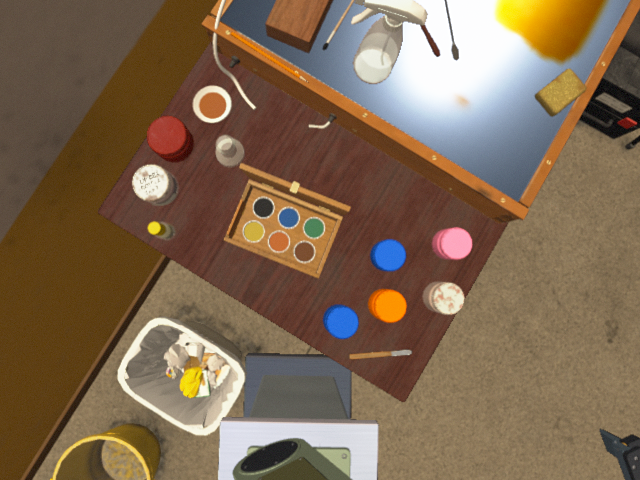

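The top view shows the open paint box at about (283,228). The bottle is at (155,229), the umber jar at (153,183), the muller at (229,150) and the cream jar at (445,298). The blue, orange and pink jars are look-alikes. Next I'll zoom in for a pose fit.

```bash
python3 - <<'E'
from h import *
t=cv2.imread('pics/top0.png'); s=cv2.imread('pics/scene0.png')
cv2.imwrite('pics/topc.png',cv2.resize(t[140:290,200:370],None,fx=4,fy=4,interpolation=cv2.INTER_CUBIC)[:600])
cv2.imwrite('pics/scec.png',cv2.resize(s[175:315,200:370],None,fx=4,fy=4,interpolation=cv2.INTER_CUBIC)[:600])
for c in ['top','scene']:
  for l in ['paint_box','paint_box_lid','leaf','muller','jar_cream','jar_umber','bottle_yellow']:
    r=env.masks_of(c,l)
    print(c,l,[(round(a['p'],2),np.round(a['location']),int(a['region'].sum())) for a in r[:5]])
E
```

```text
top paint_box [(0.64, array([284., 223.]), 8153)]
top paint_box_lid [(0.73, array([296., 191.]), 1230)]
top leaf [(0.66, array([238., 217.]), 276)]
top muller [(0.83, array([231., 150.]), 718)]
top jar_cream [(0.96, array([454., 244.]), 1083), (0.91, array([389., 303.]), 1068), (0.57, array([387., 255.]), 924), (0.56, array([444., 296.]), 1087), (0.52, array([238., 221.]), 305)]
top jar_umber [(0.76, array([154., 185.]), 1505), (0.65, array([292., 187.]), 1190), (0.28, array([285., 224.]), 8076)]
top bottle_yellow [(0.6, array([165., 231.]), 357)]
scene paint_box [(0.95, array([290., 240.]), 8111)]
scene paint_box_lid [(0.91, array([284., 208.]), 3323)]
scene leaf [(0.55, array([255., 262.]), 110)]
scene muller [(0.76, array([215., 241.]), 579)]
scene jar_cream [(0.89, array([405., 200.]), 781), (0.8, array([425., 229.]), 902), (0.77, array([375., 228.]), 847), (0.57, array([379., 279.]), 968), (0.56, array([401., 254.]), 872)]
scene jar_umber [(0.62, array([180., 285.]), 1212)]
scene bottle_yellow [(0.68, array([206., 304.]), 367)]
```

View pics/topc.png

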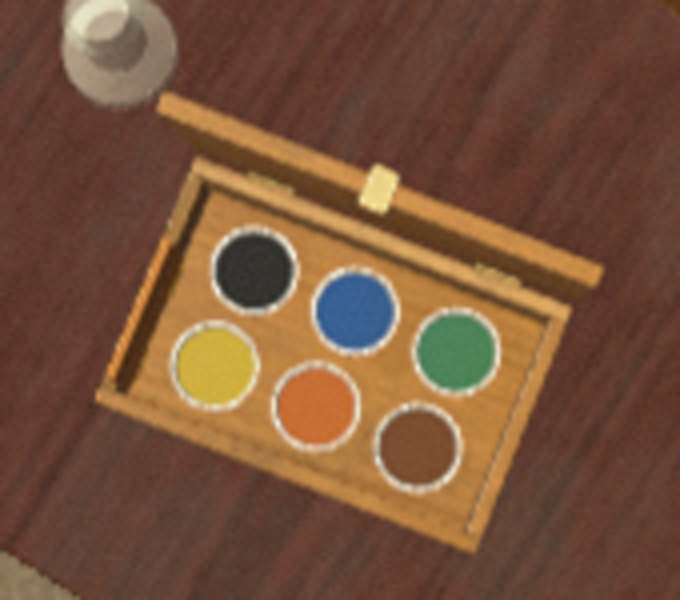

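View pics/scec.png

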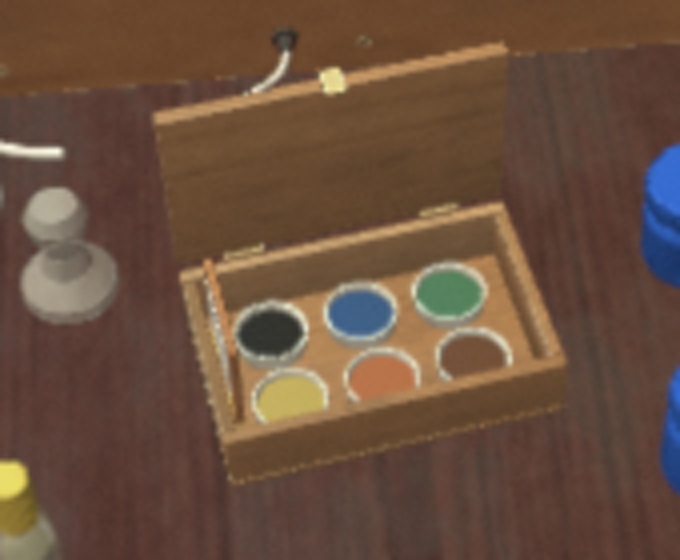

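```bash
cat >> h.py <<'E'
INFO={c:env.camera_info(c) for c in ['top','scene']}
def proj(c,P):
    i=INFO[c]; T=i['camera_from_world']; P=np.atleast_2d(P)@T[:3,:3].T+T[:3,3]
    u=P[:,:2]/P[:,2:]; u=u*(1+i['k1']*(u**2).sum(1,keepdims=True))
    return u*[i['fx'],i['fy']]+[i['cx'],i['cy']]
def ray(c,uv,z):
    i=INFO[c]; T=i['camera_from_world']
    d=(np.array(uv)-[i['cx'],i['cy']])/[i['fx'],i['fy']]; u=d.copy()
    for _ in range(20): u=d/(1+i['k1']*(u@u))
    v=T[:3,:3].T@np.r_[u,1]; o=-T[:3,:3].T@T[:3,3]
    return o+v*(z-o[2])/v[2]
def box2w(p,x,y,yaw):
    return np.atleast_2d(p)@R.from_euler('z',yaw).as_matrix().T+[x,y,0]
def lidp(a,x,y,z): # lid frame -> box; x toward hinge from hinge axis (edge -132)
    return np.array([65+x*np.cos(a)+z*np.sin(a), y, 46-x*np.sin(a)+z*np.cos(a)])
def leafp(a,x,d,n):
    return np.array([-20+x, 88-d*np.cos(a)+n*np.sin(a), 38.5+d*np.sin(a)+n*np.cos(a)])
E
cat > fit.py <<'E'
from h import *
from scipy.optimize import least_squares
t=lambda a:np.array(a)/4+[200,140]; s=lambda a:np.array(a)/4+[200,175]
rim=[(65,100,46),(65,-100,46),(-65,-100,46),(-65,100,46)]
obs=[('top',t([(201,160),(570,310),(473,550),(98,398)])),('scene',s([(183,272),(503,208),(565,362),(232,438)]))]
def res(p,cams=('top','scene')):
    r=[]
    for c,o in obs:
        if c in cams: r.append((proj(c,box2w(rim,*p))-o).ravel())
    return np.concatenate(r)
for cams in [('top','scene'),('top',),('scene',)]:
    f=least_squares(res,[450,50,-.4],x_scale=[10,10,.1],args=(cams,)); print(cams,f.x[:2],np.degrees(f.x[2]),np.abs(f.fun).max())
    if len(cams)==2: B=f.x
print('rim err',np.round(res(B),1))
lo=[('top',t([(160,103),(602,277)])),('scene',s([(155,120),(507,50)]))]
def rl(a): 
    P=box2w([lidp(a[0],-132,100,4.5),lidp(a[0],-132,-100,4.5)],*B)
    return np.concatenate([(proj(c,P)-o).ravel() for c,o in lo])
f=least_squares(rl,[1.5]);print('lid',f.x,np.round(f.fun,1))
for c in ['top','scene']:
  for a in [1.3,1.45,1.57,1.7]:
    print(c,a,np.round((proj(c,box2w([leafp(a,35,68,0),leafp(a,-35,68,0)],*B))-([200,140] if c=='top' else [200,175]))*4).tolist())
for c,l,z in [('top','muller',80),('scene','muller',40),('top','jar_umber',78),('top','bottle_yellow',94)]:pass
print('umber',ray('top',(152,182),78),'bottle',ray('top',(154,228),94),ray('scene',(203,296),94),'muller base',ray('scene',(217,246),0), 'cream',ray('top',(445,298),72),'red',ray('top',(168,137),78),'blue',ray('top',(389,254),72),ray('top',(341,321),72))
i=INFO['scene']['camera_from_world'];print(-i[:3,:3].T@i[:3,3])
E
python3 fit.py
```

```text
('top', 'scene') [534.87561966  42.65057567] -20.454747966279516 2.0029625660442036
('top',) [535.04771517  42.49403335] -20.49526125000623 1.2345504801248808
('scene',) [534.46235695  42.97740953] -20.37906283368888 1.872970664771401
rim err [-0.9 -1.1  1.1 -0.3  0.6  1.3 -1.   0.4 -0.3 -0.5  0.6 -2.   1.3  0.3
 -1.5  1. ]
lid [1.50594514] [ 0.3 -0.5 -0.   0.8  0.6 -0.1  0.6 -0.6]
top 1.3 [[203.0, 254.0], [143.0, 395.0]]
top 1.45 [[182.0, 245.0], [122.0, 387.0]]
top 1.57 [[166.0, 239.0], [106.0, 380.0]]
top 1.7 [[148.0, 232.0], [88.0, 373.0]]
scene 1.3 [[240.0, 257.0], [267.0, 352.0]]
scene 1.45 [[223.0, 259.0], [249.0, 354.0]]
scene 1.57 [[208.0, 261.0], [234.0, 357.0]]
scene 1.7 [[193.0, 265.0], [218.0, 361.0]]
umber [612.39469069 293.61221619  78.        ] bottle [523.85769499 279.84805002  94.        ] [520.89889658 278.96901364  94.        ] muller base [699.10540828 160.093962     0.        ] cream [ 409.30101237 -268.36862773   72.        ] red [700.32118499 268.36232349  78.        ] blue [ 489.94004569 -159.54683168   72.        ] [361.55118135 -70.94185209  72.        ]
[-142.86482512  462.32857889 1031.82004592]
```

```bash
python3 -m handwheel '[[0,[-29,-9,-26],[0,0,0]],[0,[-29,-9,-26],[0,0,0]],[0,[-29,-9,-26],[0,0,0]],[0,[-29,-9,-26],[0,0,0]],[0,[-29,-9,-26],[0,0,0]],[0,[-29,-9,-26],[0,0,0]],[0,[-29,-9,-26],[0,0,0]],[0,[-29,-9,-26],[0,0,0]],[0,[-29,-9,-26],[0,0,0]],[0,[-29,-9,-26],[0,0,0]]]' 20
```

```text
time_s: 1.63
ee_pos: [386.6, -182.9, 275.9]
ee_rot: [-90.0, 0.0, -158.2]
force: [0.8, -0.0, 0.5]
gripper_width: 27.4
```

```bash
python3 -m handwheel '[[0,[-29,-3,-26],[0,0,0]],[0,[-29,-3,-26],[0,0,0]],[0,[-29,-3,-26],[0,0,0]],[0,[-29,-3,-26],[0,0,0]],[0,[-29,-3,-26],[0,0,0]],[0,[-29,-3,-26],[0,0,0]],[0,[-29,-3,-26],[0,0,0]],[0,[-29,-3,-26],[0,0,0]],[0,[-29,-3,-26],[0,0,0]],[0,[-29,-3,-26],[0,0,0]]]' && python3 -m handwheel '[[0,[0,0,0],[0,-7,0]],[0,[0,0,0],[0,-7,0]],[0,[0,0,0],[0,-7,0]],[0,[0,0,0],[0,-7,0]],[0,[0,0,0],[0,-7,0]],[0,[0,0,0],[0,-7,0]],[0,[0,0,0],[0,-7,0]],[0,[0,0,0],[0,-7,0]],[0,[0,0,0],[0,-7,0]],[0,[0,0,0],[0,-7,0]]]'&& python3 -m handwheel '[[0,[0,0,0],[0,-7,0]],[0,[0,0,0],[0,-7,0]],[0,[0,0,0],[0,-7,0]],[0,[0,0,0],[0,-7,0]],[0,[0,0,0],[0,-7,0]],[0,[0,0,0],[0,-7,0]],[0,[0,0,0],[0,-7,0]],[0,[0,0,0],[0,-7,0]],[0,[0,0,0],[0,-7,0]],[0,[0,0,0],[0,-4.7,0]]]'; python3 - <<'E'
from h import *
save(env.grab_frame('wrist'),'w1.png'); print(env.state()['ee_pos'],env.state()['ee_rot'],env.state()['gripper_width'],env.state()['qpos'])
E
```

```text
time_s: 2.47
ee_pos: [559.3, 166.4, 305.3]
ee_rot: [-90.0, 0.0, -158.2]
force: [0.7, -0.9, 0.4]
gripper_width: 0.4
time_s: 3.3
ee_pos: [558.9, 164.5, 305.1]
ee_rot: [-90.0, -0.0, -87.8]
force: [-0.7, 0.1, 0.5]
gripper_width: 0.4
time_s: 4.13
ee_pos: [558.9, 164.5, 305.1]
ee_rot: [-90.0, 0.0, -20.2]
force: [-0.5, 0.2, 0.1]
gripper_width: 0.4
[558.87464078 164.45932172 305.11057047] [-9.00085115e+01 -3.38198372e-03 -2.00980583e+01] 0.413583179866842 [ 1.52719753e+01  1.63404767e+01  7.55059222e+01 -8.90281015e-03
  8.81557703e+01 -5.46296795e+01]
```

View pics/w1.png

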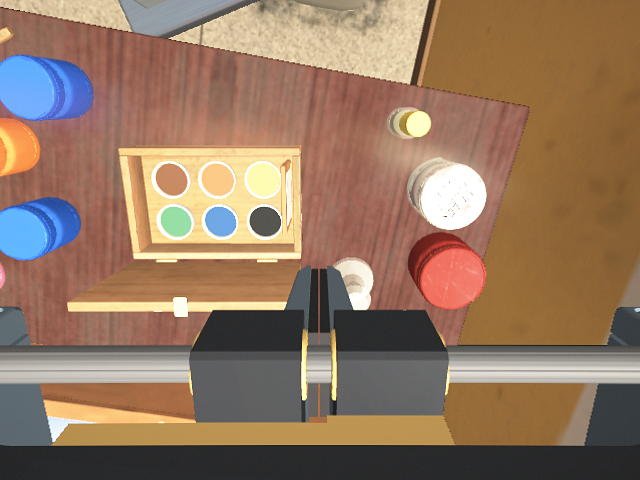

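The wrist view is aligned with the box: the leaf's edge is at about (289,165–235), the lid is below it, and the muller is at (355,280). I'll check the fitted model against this view.

```bash
python3 - <<'E'
from h import *
i=env.camera_info('wrist');s=env.state()
B=(534.9,42.65,np.radians(-20.45))
Rt=R.from_euler('xyz',s['ee_rot'],degrees=True).as_matrix()
def pw(P):
    M=i['mount'];q=(np.atleast_2d(P)-s['ee_pos'])@Rt; q=(q-M[:3,3])@M[:3,:3]
    u=q[:,:2]/q[:,2:];u=u*(1+i['k1']*(u**2).sum(1,keepdims=True))
    return u*[i['fx'],i['fy']]+[i['cx'],i['cy']]
im=cv2.imread('pics/w1.png')
def L(pts,col):
    p=np.round(pw(box2w(pts,*B))).astype(int); cv2.polylines(im,[p.reshape(-1,1,2)],True,col,1)
L([(65,100,46),(65,-100,46),(-65,-100,46),(-65,100,46)],(0,255,0))
for n in(-2.5,2.5): L([leafp(1.57,35,68,n),leafp(1.57,-35,68,n)],(255,0,0))
L([lidp(1.506,-132,y,z) for y,z in((100,0),(-100,0),(-100,9),(100,9))],(255,255,0))
cv2.imwrite('pics/w1o.png',cv2.resize(im[130:330,50:400],None,fx=2.2,fy=2.2))
E
```

```text
(no output)
```

View pics/w1o.png

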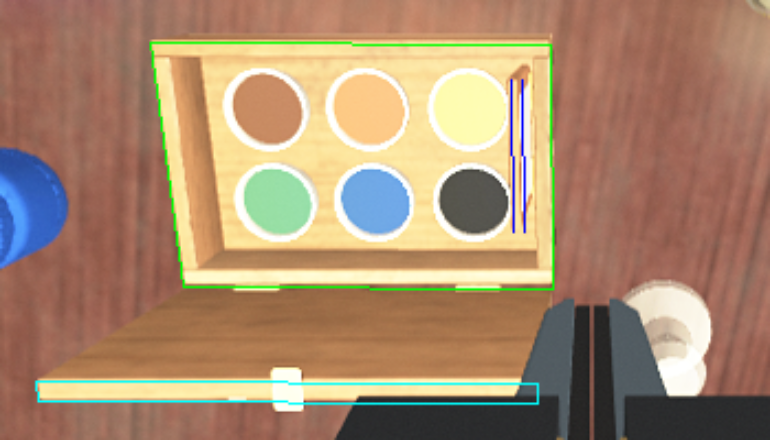

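The model matches the view to within a few mm. Next I'll descend left of the leaf, then sweep it over.

```bash
python3 -m handwheel '[[0,[0,36,0],[0,0,0]],[0,[0,36,0],[0,0,0]],[0,[0,36,0],[0,0,0]],[0,[0,36,0],[0,0,0]],[0,[0,36,0],[0,0,0]],[0,[0,36,0],[0,0,0]],[0,[0,0,-6],[0,0,0]],[0,[0,0,-6],[0,0,0]],[0,[0,0,-6],[0,0,0]],[0,[0,0,0],[0,0,0]]]'; python3 -m handwheel '[[0,[0,0.5,-6],[0,0,0]],[0,[0,0.5,-6],[0,0,0]],[0,[0,1.5,-6],[0,0,0]],[0,[0,2.5,-6],[0,0,0]],[0,[0,3.5,-6],[0,0,0]],[0,[0,4,-5],[0,0,0]],[0,[0,5,-4],[0,0,0]],[0,[0,5,-4],[0,0,0]],[0,[0,0,0],[0,0,0]],[0,[0,0,0],[0,0,0]]]'; python3 - <<'E'
from h import *
save(env.grab_frame('scene'),'s2.png'); save(env.grab_frame('top'),'t2.png')
a=cv2.imread('pics/s2.png')[170:330,150:400];b=cv2.imread('pics/t2.png')[130:290,150:400]
cv2.imwrite('pics/c2.png',cv2.resize(np.vstack([a,b]),None,fx=1.85,fy=1.85))
s=env.state();d=box2w([0,0,0],0,0,0);p=s['ee_pos']-[534.9,42.65,0];print('box',R.from_euler('z',20.45,degrees=True).apply(p),s['force'])
E
```

```text
time_s: 5.02
ee_pos: [554.0, 146.8, 91.9]
ee_rot: [-89.9, -0.2, -20.6]
force: [-0.2, -0.4, 0.1]
gripper_width: 0.5
time_s: 5.85
ee_pos: [537.2, 107.2, 66.1]
ee_rot: [-90.0, 0.1, -20.5]
force: [0.3, 0.0, 0.6]
gripper_width: 0.3
box [-19.88305538  61.78842879  66.66002964] [-0.0554159  -0.56066399 -0.16004263]
```

View pics/c2.png

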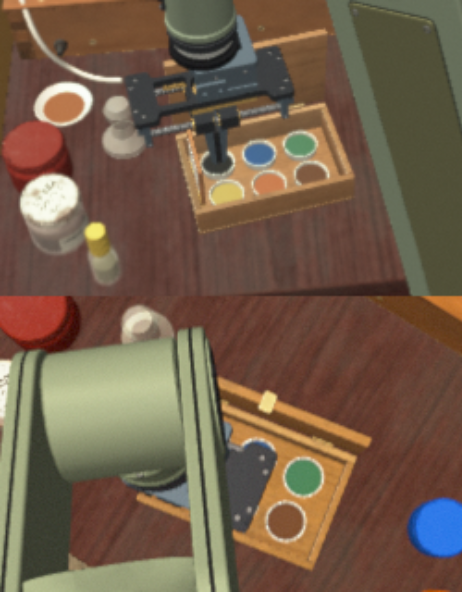

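```bash
python3 - <<'E'
import cv2
a=cv2.imread('pics/s2.png')[225:300,235:355]
cv2.imwrite('pics/c2b.png',cv2.resize(a,None,fx=6,fy=6,interpolation=cv2.INTER_CUBIC))
E
```

```text
(no output)
```

View pics/c2b.png

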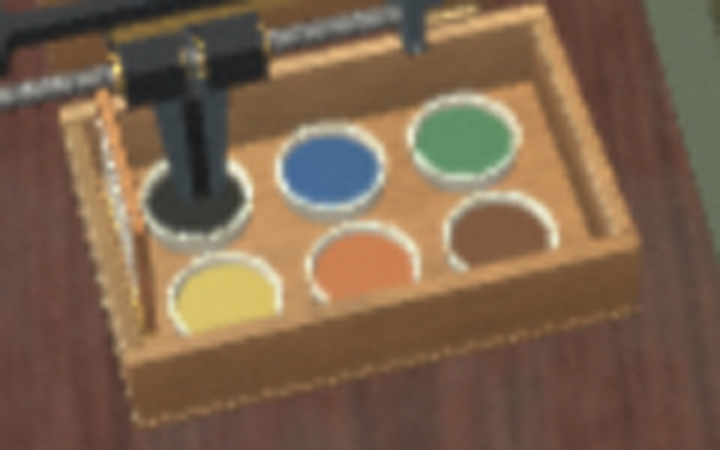

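```bash
python3 - <<'E'
from h import *
B=(534.9,42.65,np.radians(-20.45))
f=lambda P:np.round((proj('scene',P)-[235,225])*6).tolist()
s=env.state();print('tcp',f(s['ee_pos']))
for a in(.8,1.2,1.57,1.8): print(a,f(box2w([leafp(a,35,68,0),leafp(a,-35,68,0),leafp(a,-35,0,0),leafp(a,35,0,0)],*B)))
m=env.masks_of('scene','leaf');print([(x['p'],x['location'],x['region'].sum()) for x in m])
m=env.masks_of('scene','paint_box');print([(x['p'],x['location'],x['region'].sum()) for x in m])
save(env.grab_frame('wrist'),'w2.png')
E
```

```text
tcp [[199.0, 214.0]]
0.8 [[230.0, 98.0], [272.0, 239.0], [157.0, 346.0], [119.0, 205.0]]
1.2 [[168.0, 86.0], [209.0, 228.0], [157.0, 346.0], [119.0, 205.0]]
1.57 [[102.0, 92.0], [141.0, 235.0], [157.0, 346.0], [119.0, 205.0]]
1.8 [[62.0, 104.0], [99.0, 248.0], [157.0, 346.0], [119.0, 205.0]]
[(0.5, [252.4, 264.3], np.int64(98))]
[(0.81, [298.8, 256.7], np.int64(5557))]
```

View pics/w2.png

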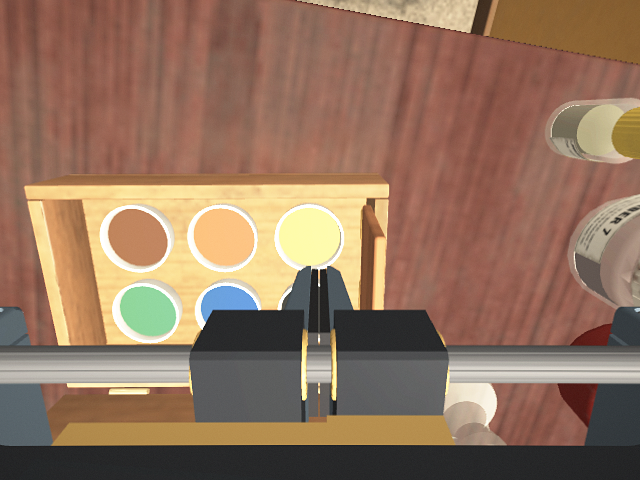

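```bash
cat >> h.py <<'E'
WI=env.camera_info('wrist')
def pw(P,s):
    Rt=R.from_euler('xyz',s['ee_rot'],degrees=True).as_matrix()
    M=WI['mount'];q=(np.atleast_2d(P)-s['ee_pos'])@Rt; q=(q-M[:3,3])@M[:3,:3]
    u=q[:,:2]/q[:,2:];u=u*(1+WI['k1']*(u**2).sum(1,keepdims=True))
    return u*[WI['fx'],WI['fy']]+[WI['cx'],WI['cy']]
B=(534.9,42.65,np.radians(-20.45))
def tb(s): return R.from_euler('z',20.45,degrees=True).apply(s['ee_pos']-[534.9,42.65,0])
E
python3 - <<'E'
from h import *
s=env.state(); im=cv2.imread('pics/w2.png')
def L(pts,col):
    p=np.round(pw(box2w(pts,*B),s)).astype(int); cv2.polylines(im,[p.reshape(-1,1,2)],True,col,1)
L([(65,100,46),(65,-100,46),(-65,-100,46),(-65,100,46)],(0,255,0))
L([leafp(1.57,35,68,0),leafp(1.57,-35,68,0),leafp(1.57,-35,0,0),leafp(1.57,35,0,0)],(255,0,0))
print(tb(s), s['force'])
cv2.imwrite('pics/w2o.png',cv2.resize(im[150:350,230:430],None,fx=3,fy=3))
a=[cv2.resize(cv2.imread('pics/'+f)[225:300,235:300],None,fx=6,fy=6,interpolation=cv2.INTER_CUBIC) for f in('scene0.png','s2.png')]
cv2.imwrite('pics/cmp.png',np.hstack(a))
E
```

```text
[-19.9105911   61.88126358  66.82767439] [-0.08574196  0.81542822 -0.0884375 ]
```

View pics/w2o.png

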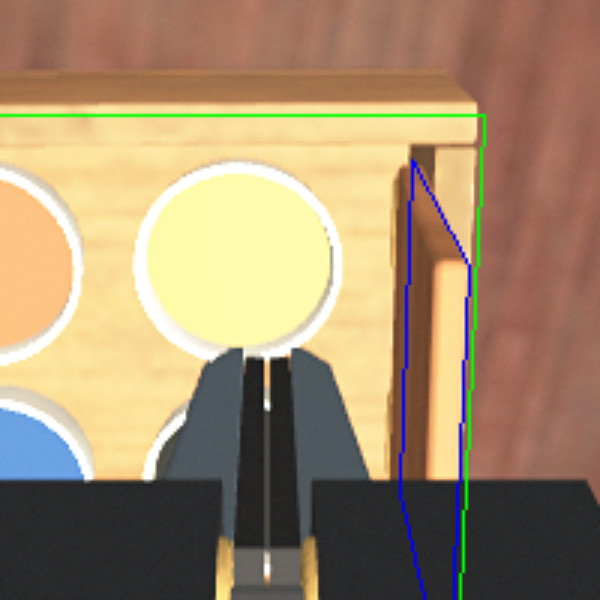

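View pics/cmp.png

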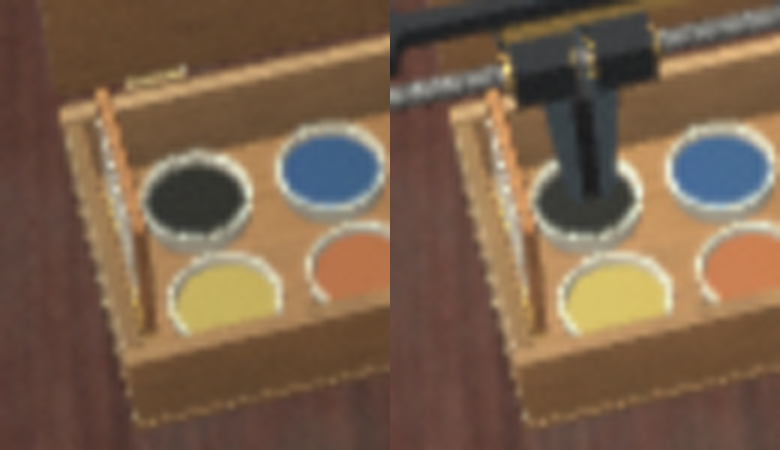

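The leaf is still upright, and the finger is now on its right-hand side with no force felt. I'll lift out, go back to the left side and approach in small steps to see where contact happens.

```bash
python3 -m handwheel '[[0,[0,-30,0],[0,0,0]],[0,[0,-30,0],[0,0,0]],[0,[0,0,20],[0,0,0]],[0,[0,0,20],[0,0,0]],[0,[0,0,20],[0,0,0]],[0,[0,0,0],[0,0,0]],[0,[0,14,0],[0,0,0]],[0,[0,14,0],[0,0,0]],[0,[0,14,0],[0,0,0]],[0,[0,0,0],[0,0,0]]]'; python3 - <<'E'
from h import *
s=env.state();print(tb(s),s['force'])
save(env.grab_frame('scene'),'s3.png'); save(env.grab_frame('wrist'),'w3.png')
a=cv2.imread('pics/s3.png')[215:305,215:335];b=cv2.imread('pics/w3.png')[150:360,180:460]
cv2.imwrite('pics/c3.png',np.hstack([cv2.resize(a,(400,300),interpolation=cv2.INTER_CUBIC),cv2.resize(b,(400,300))]))
E
```

```text
time_s: 6.93
ee_pos: [556.2, 162.6, 82.0]
ee_rot: [-90.2, 0.3, -20.5]
force: [-1.0, 0.1, -0.4]
gripper_width: 0.4
[-21.89784686 119.82793598  81.98033527] [-1.02520249  0.10959484 -0.44107103]
```

View pics/c3.png

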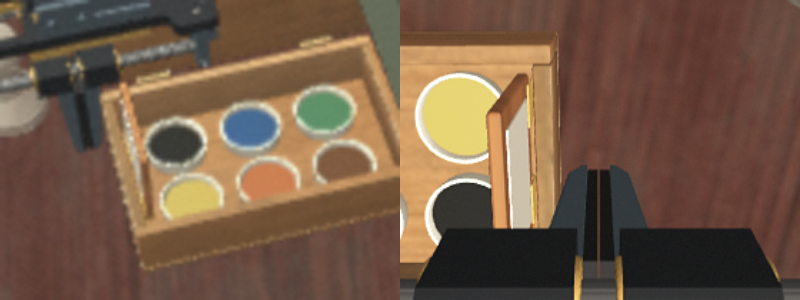

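```bash
python3 - <<'E'
from h import *
s=env.state(); im=cv2.imread('pics/w3.png')
for a,col in((1.45,(255,255,0)),(1.57,(255,0,0))):
    p=np.round(pw(box2w([leafp(a,35,68,0),leafp(a,-35,68,0),leafp(a,-35,0,0),leafp(a,35,0,0)],*B),s)).astype(int); print(p.tolist()); cv2.polylines(im,[p.reshape(-1,1,2)],True,col,1)
cv2.imwrite('pics/w3o.png',cv2.resize(im[150:350,230:430],None,fx=3,fy=3))
E
```

```text
[[239, 362], [230, 227], [267, 198], [271, 302]]
[[255, 362], [248, 227], [267, 198], [271, 302]]
```

View pics/w3o.png

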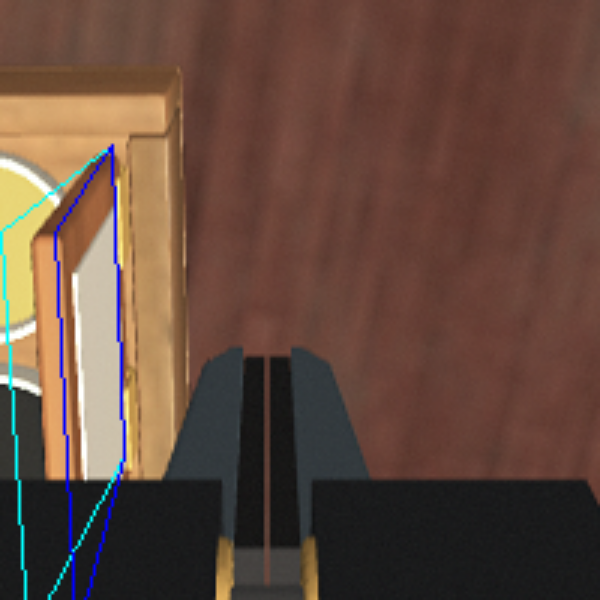

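```bash
python3 -m handwheel '[[0,[0,-8,-4],[0,0,0]],[0,[0,0,-4],[0,0,0]],[0,[0,0,-4],[0,0,0]],[0,[0,0,-4],[0,0,0]],[0,[0,0,-4],[0,0,0]],[0,[0,0,-3],[0,0,0]],[0,[0,0,-3],[0,0,0]],[0,[0,0,-3],[0,0,0]],[0,[0,0,-3],[0,0,0]],[0,[0,0,0],[0,0,0]]]'; python3 - <<'E'
from h import *
s=env.state();print(tb(s),s['force'])
save(env.grab_frame('scene'),'s4.png'); save(env.grab_frame('wrist'),'w4.png')
a=cv2.imread('pics/s4.png')[215:305,215:335];b=cv2.imread('pics/w4.png')[150:360,180:460]
cv2.imwrite('pics/c4.png',np.hstack([cv2.resize(a,(400,300),interpolation=cv2.INTER_CUBIC),cv2.resize(b,(400,300))]))
E
```

```text
time_s: 7.87
ee_pos: [547.1, 133.0, 92.5]
ee_rot: [-90.0, 0.0, -20.5]
force: [0.7, 0.3, -0.3]
gripper_width: 0.4
[-20.17683636  88.9141293   92.54316752] [ 0.72292543  0.30027902 -0.2929507 ]
```

View pics/c4.png

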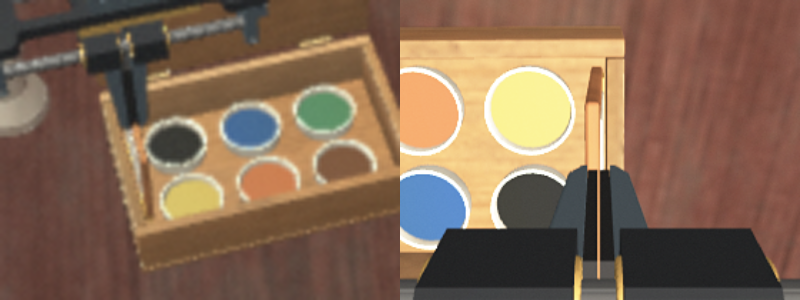

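```bash
python3 - <<'E'
from h import *
s=env.state();im=cv2.imread('pics/s4.png')
def dot(P,col):
    u=proj('scene',P)[0]; return u,col
im=cv2.resize(im[200:280,225:305],None,fx=7,fy=7,interpolation=cv2.INTER_CUBIC)
for P,col in((s['ee_pos'],(0,0,255)),(s['ee_pos']+[0,0,19],(0,255,255)),(s['ee_pos']+[0,0,79],(255,255,0))):
    u=(proj('scene',P)[0]-[225,200])*7; print(u); cv2.circle(im,tuple(int(v) for v in u),4,col,-1)
p=np.round((proj('scene',box2w([leafp(1.57,35,68,0),leafp(1.57,-35,68,0),leafp(1.57,-35,0,0),leafp(1.57,35,0,0)],*B))-[225,200])*7).astype(int);cv2.polylines(im,[p.reshape(-1,1,2)],True,(255,0,0),1)
cv2.imwrite('pics/s4o.png',im)
E
```

```text
[210.79908457 393.27840886]
[205.10112193 355.2385039 ]
[186.2200257  228.75248263]
```

View pics/s4o.png

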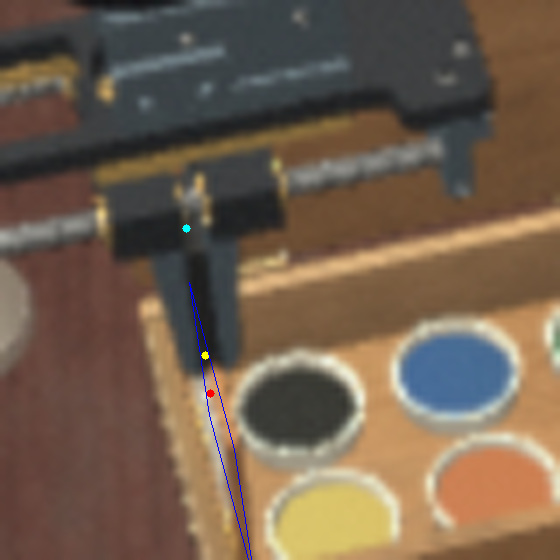

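```bash
python3 - <<'E'
from h import *
im=cv2.imread('pics/w4.png');s=env.state()
c=cv2.resize(im[180:330,240:400],None,fx=5,fy=4,interpolation=cv2.INTER_CUBIC)
cv2.imwrite('pics/w4o.png',c)
print(pw(s['ee_pos'],s))
E
```

```text
[[321.22389494 279.78663444]]
```

View pics/w4o.png

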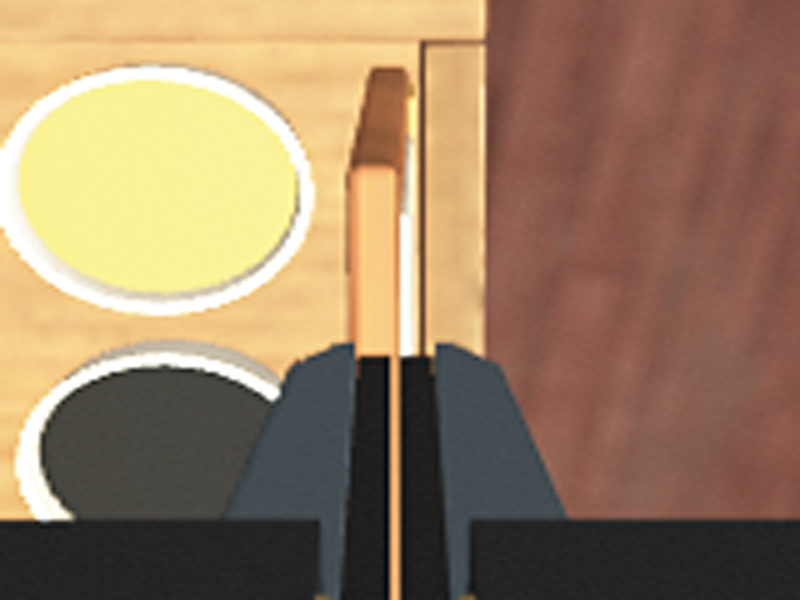

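My earlier sweep never touched the leaf. The scene and wrist pictures both put the real fingertips about 33 mm above the reported TCP, so they passed over the leaf's top edge.

New plan: push with one finger of the open gripper. That keeps the grasp point well away from the leaf, and I'll confirm heights by contact force.

```bash
python3 -m handwheel '[[1,[0,-40,0],[0,0,0]],[1,[0,0,19],[0,0,0]],[1,[0,0,19],[0,0,0]],[1,[0,0,19],[0,0,0]],[1,[0,0,19],[0,0,0]],[1,[0,0,0],[0,0,0]],[1,[0,0,0],[0,0,0]],[1,[0,0,0],[0,0,0]],[1,[0,0,0],[0,0,0]],[1,[0,0,0],[0,0,0]]]'; python3 -m handwheel '[[1,[0,0,0],[0,0,0]],[1,[0,0,0],[0,0,0]],[1,[0,0,0],[0,0,0]],[1,[0,0,0],[0,0,0]],[1,[0,10,0],[0,0,0]],[1,[0,10,0],[0,0,0]],[1,[0,10,0],[0,0,0]],[1,[0,10,0],[0,0,0]],[1,[0,0,0],[0,0,0]],[1,[0,0,0],[0,0,0]]]';python3 - <<'E'
from h import *
s=env.state();print(tb(s),s['force'])
save(env.grab_frame('scene'),'s5.png'); save(env.grab_frame('wrist'),'w5.png')
a=cv2.imread('pics/s5.png')[185:305,175:335]
for h in (0,19,33):
  for o in (-49,49):
    P=box2w([tb(s)+[0,o,h]],*B); u=proj('scene',P)[0]-[175,185]; print(h,o,u*5)
cv2.imwrite('pics/s5o.png',cv2.resize(a,None,fx=5,fy=5,interpolation=cv2.INTER_CUBIC))
E
```

```text
time_s: 8.8
ee_pos: [573.7, 203.9, 132.7]
ee_rot: [-90.0, 0.0, -20.5]
force: [0.2, 0.3, 0.1]
gripper_width: 63.9
time_s: 9.63
ee_pos: [573.3, 204.6, 91.3]
ee_rot: [-90.1, 0.1, -20.5]
force: [-0.3, 0.2, 0.3]
gripper_width: 91.1
[-20.6216178  165.10091765  91.32780846] [-0.29344256  0.20627762  0.33150425]
0 -49 [342.07993371 371.70549591]
0 49 [121.94651906 420.25973041]
19 -49 [337.27840938 344.65773892]
19 49 [114.3578346  393.52579851]
33 -49 [333.66924946 324.29772898]
33 49 [108.65284264 373.39677104]
```

View pics/s5o.png

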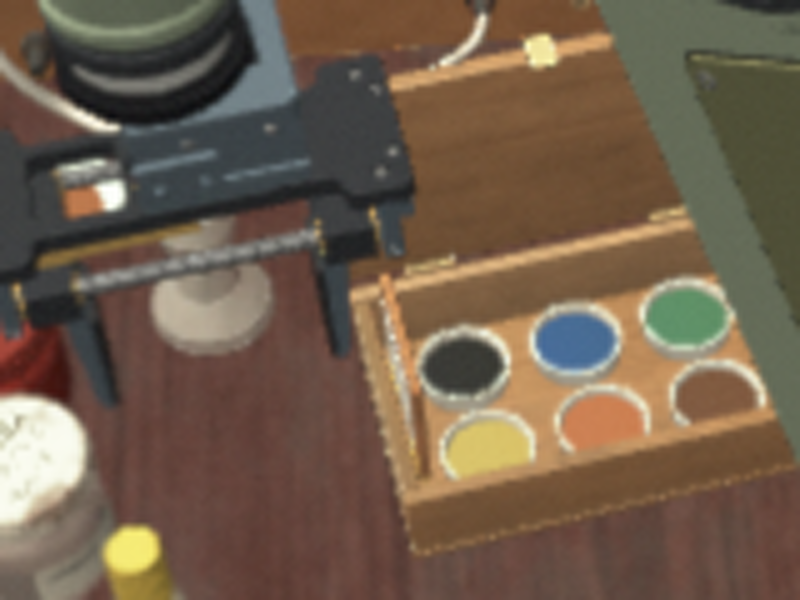

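View pics/w5.png

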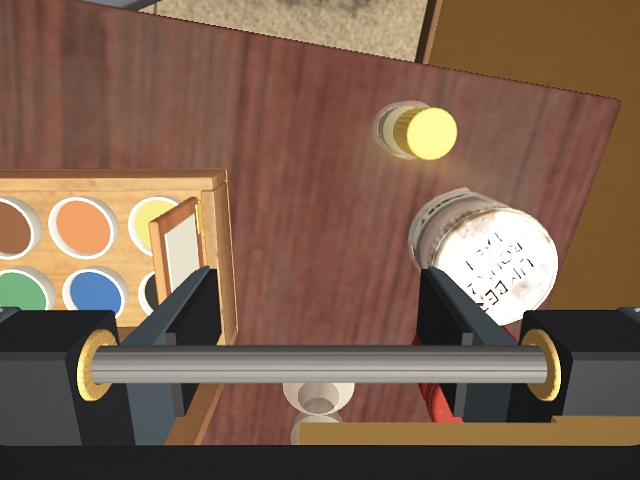

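The spacing of the fingertips in the wrist view confirms it: the tips are about 32 mm above the reported TCP. I'll lower further and push gently.

```bash
python3 -m handwheel '[[1,[0,12,0],[0,0,0]],[1,[0,12,0],[0,0,0]],[1,[0,12,0],[0,0,0]],[1,[0,0,-6],[0,0,0]],[1,[0,0,-6],[0,0,0]],[1,[0,0,-6],[0,0,0]],[1,[0,0,-6],[0,0,0]],[1,[0,0,-5],[0,0,0]],[1,[0,0,-5],[0,0,0]],[1,[0,0,0],[0,0,0]]]';python3 - <<'E'
from h import *
s=env.state();print(tb(s),s['force'])
save(env.grab_frame('scene'),'s6.png'); save(env.grab_frame('wrist'),'w6.png')
a=cv2.imread('pics/s6.png')[205:305,200:330];b=cv2.imread('pics/w6.png')[130:330,100:360]
cv2.imwrite('pics/c6.png',np.hstack([cv2.resize(a,(400,308),interpolation=cv2.INTER_CUBIC),cv2.resize(b,(400,308))]))
E
```

```text
time_s: 10.57
ee_pos: [561.8, 171.9, 57.1]
ee_rot: [-90.0, -0.0, -20.5]
force: [-0.4, -0.3, -0.2]
gripper_width: 91.4
[-19.91209011 130.46585718  57.14901078] [-0.35944872 -0.2836551  -0.17664678]
```

View pics/c6.png

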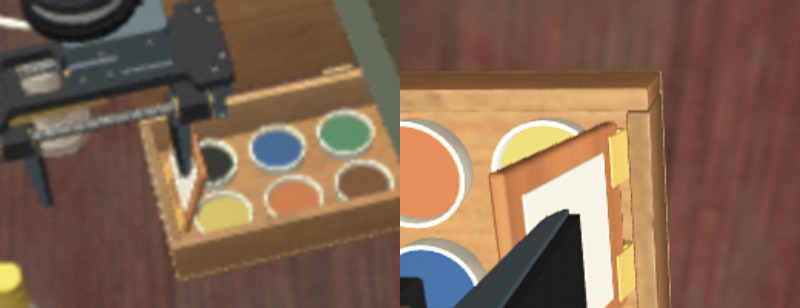

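```bash
python3 -m handwheel '[[1,[0,4,-6],[0,0,0]],[1,[0,5,-6],[0,0,0]],[1,[0,3,-5],[0,0,0]],[1,[0,4,-5],[0,0,0]],[1,[0,4,-4],[0,0,0]],[1,[0,5,-4],[0,0,0]],[1,[0,5,-3],[0,0,0]],[1,[0,6,-2],[0,0,0]],[1,[0,0,0],[0,0,0]],[1,[0,0,0],[0,0,0]]]';python3 - <<'E'
from h import *
s=env.state();print(tb(s),s['force'])
save(env.grab_frame('scene'),'s7.png'); save(env.grab_frame('wrist'),'w7.png')
a=cv2.imread('pics/s7.png')[205:305,200:330];b=cv2.imread('pics/w7.png')[130:330,100:360]
cv2.imwrite('pics/c7.png',np.hstack([cv2.resize(a,(400,308),interpolation=cv2.INTER_CUBIC),cv2.resize(b,(400,308))]))
E
```

```text
time_s: 11.5
ee_pos: [549.4, 139.9, 20.1]
ee_rot: [-90.0, 0.1, -20.5]
force: [0.1, 0.6, 0.6]
gripper_width: 91.0
[-20.36595842  96.23547394  20.07034917] [0.08953313 0.61373346 0.57254097]
```

View pics/c7.png

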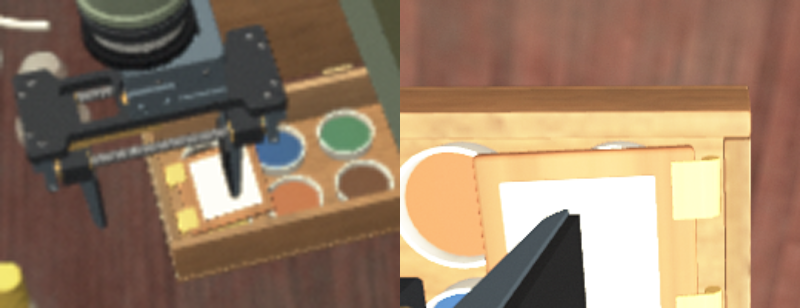

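```bash
python3 -m handwheel '[[1,[0,2,0],[0,0,0]],[1,[0,2,0],[0,0,0]],[1,[0,2,0],[0,0,0]],[1,[0,1.5,0],[0,0,0]],[1,[0,1,0],[0,0,0]],[1,[0,1,0],[0,0,0]],[1,[0,1,0],[0,0,0]],[1,[0,0,0],[0,0,0]],[1,[0,0,0],[0,0,0]],[1,[0,0,0],[0,0,0]]]'
```

```text
time_s: 12.43
ee_pos: [549.9, 140.1, 12.2]
ee_rot: [-90.0, -0.0, -20.5]
force: [-2.7, -0.7, 13.8]
gripper_width: 91.6
```

```bash
python3 -m handwheel '[[0.55,[0,-35,0],[0,0,0]],[0.55,[0,-35,0],[0,0,0]],[0.55,[0,-36,0],[0,0,0]],[0.55,[0,-36,0],[0,0,0]],[0.55,[0,-36,0],[0,0,0]],[0.55,[0,0,8],[0,0,0]],[0.55,[0,0,8],[0,0,0]],[0.55,[0,0,8],[0,0,0]],[0.55,[0,0,0],[0,0,0]],[0.55,[0,0,0],[0,0,0]]]';python3 - <<'E'
from h import *
s=env.state();print(tb(s),s['force'])
for z in(0,60,120): 
  for uv in((350,105),(430,155)): p=ray('top',uv,z); print(z,R.from_euler('z',20.45,degrees=True).apply(p-[534.9,42.65,0]))
save(env.grab_frame('scene'),'s8.png'); save(env.grab_frame('wrist'),'w8.png')
a=cv2.imread('pics/s8.png')[165:305,200:370];b=cv2.imread('pics/w8.png')
cv2.imwrite('pics/c8.png',np.hstack([cv2.resize(a,(400,329),interpolation=cv2.INTER_CUBIC),cv2.resize(b,(400,329))]))
E
```

```text
time_s: 13.27
ee_pos: [557.3, 162.8, 186.1]
ee_rot: [-90.1, 0.2, -20.4]
force: [-0.4, 0.3, 0.7]
gripper_width: 50.1
[-21.0152025  120.42077892 186.06805936] [-0.35314744  0.29670226  0.72782831]
0 [298.84701959 -26.48941909   0.        ]
0 [ 263.87419527 -222.51073933    0.        ]
60 [275.49396863 -28.42579796  60.        ]
60 [ 242.73976438 -212.01183897   60.        ]
120 [252.14091767 -30.36217684 120.        ]
120 [ 221.60533349 -201.51293861  120.        ]
```

View pics/c8.png

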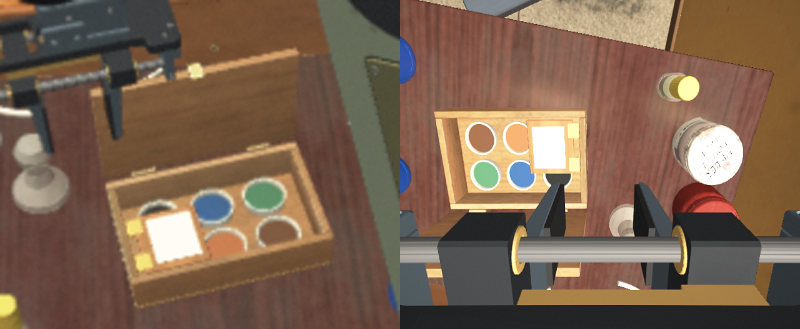

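The leaf lies flat with its white face up, and the lid still stands open. Next I'll go over and behind the lid at its left edge. The gripper stays half open, so the grasp point is outside the lid.

```bash
python3 -m handwheel '[[0.55,[30,0,0],[0,0,0]],[0.55,[30,0,0],[0,0,0]],[0.55,[30,0,0],[0,0,0]],[0.55,[31,0,0],[0,0,0]],[0.55,[0,0,0],[0,0,0]],[0.55,[0,22,0],[0,0,0]],[0.55,[0,22,0],[0,0,0]],[0.55,[0,21,0],[0,0,0]],[0.55,[0,0,0],[0,0,0]],[0.55,[0,0,0],[0,0,0]]]';python3 - <<'E'
from h import *
s=env.state();print(tb(s),s['force'])
save(env.grab_frame('scene'),'s9.png'); save(env.grab_frame('wrist'),'w9.png')
a=cv2.imread('pics/s9.png')[165:305,200:370];b=cv2.imread('pics/w9.png')
cv2.imwrite('pics/c9.png',np.hstack([cv2.resize(a,(400,329),interpolation=cv2.INTER_CUBIC),cv2.resize(b,(400,329))]))
E
```

```text
time_s: 14.2
ee_pos: [670.3, 120.0, 121.8]
ee_rot: [-90.1, 0.2, -20.5]
force: [-0.3, -0.2, 0.0]
gripper_width: 50.4
[ 99.78795735 119.78548084 121.76606951] [-0.33513787 -0.24720885  0.01439605]
```

View pics/c9.png

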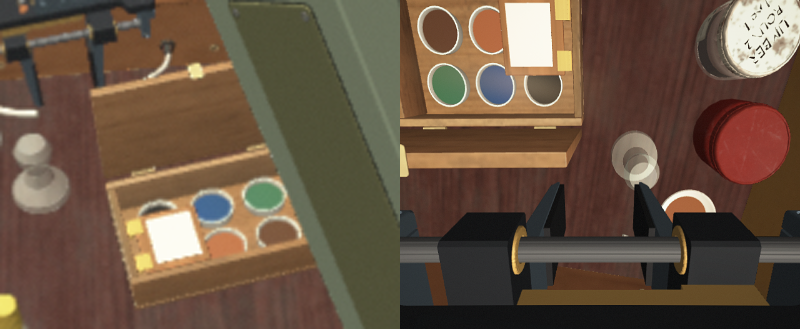

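```bash
python3 -m handwheel '[[0.55,[-10,0,0],[0,0,0]],[0.55,[-8,0,0],[0,0,0]],[0.55,[-8,0,0],[0,0,0]],[0.55,[-8,0,0],[0,0,0]],[0.55,[-8,1,0],[0,0,0]],[0.55,[-8,1,0],[0,0,0]],[0.55,[-8,2,0],[0,0,0]],[0.55,[-8,3,0],[0,0,0]],[0.55,[0,0,0],[0,0,0]],[0.55,[0,0,0],[0,0,0]]]';python3 - <<'E'
from h import *
s=env.state();print(tb(s),s['force'])
save(env.grab_frame('scene'),'s10.png'); save(env.grab_frame('wrist'),'w10.png')
a=cv2.imread('pics/s10.png')[165:305,200:370];b=cv2.imread('pics/w10.png')
cv2.imwrite('pics/c10.png',np.hstack([cv2.resize(a,(400,329),interpolation=cv2.INTER_CUBIC),cv2.resize(b,(400,329))]))
E
```

```text
time_s: 15.13
ee_pos: [608.7, 143.7, 115.8]
ee_rot: [-90.0, 0.1, -20.5]
force: [0.7, 0.3, 0.3]
gripper_width: 50.4
[ 33.86258684 120.43683758 115.83585183] [0.67938302 0.27731925 0.32658337]
```

View pics/c10.png

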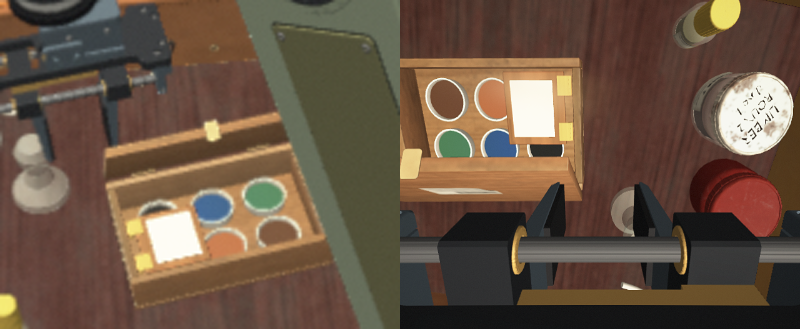

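```bash
python3 -m handwheel '[[0.55,[-8,5,0],[0,0,0]],[0.55,[-8,5,0],[0,0,0]],[0.55,[-8,6,0],[0,0,0]],[0.55,[-7,7,0],[0,0,0]],[0.55,[-7,7,0],[0,0,0]],[0.55,[-6,7,0],[0,0,0]],[0.55,[-5,8,0],[0,0,0]],[0.55,[-4,9,0],[0,0,0]],[0.55,[-4,9,0],[0,0,0]],[0.55,[0,0,0],[0,0,0]]]';python3 - <<'E'
from h import *
s=env.state();print(tb(s),s['force'])
save(env.grab_frame('scene'),'s11.png'); save(env.grab_frame('wrist'),'w11.png')
a=cv2.imread('pics/s11.png')[165:305,200:370];b=cv2.imread('pics/w11.png')
cv2.imwrite('pics/c11.png',np.hstack([cv2.resize(a,(400,329),interpolation=cv2.INTER_CUBIC),cv2.resize(b,(400,329))]))
E
```

```text
time_s: 16.07
ee_pos: [553.8, 163.1, 50.7]
ee_rot: [-90.2, 0.2, -20.5]
force: [-0.3, 0.9, 0.2]
gripper_width: 50.3
[-24.38785159 119.50923621  50.6873981 ] [-0.25101518  0.92105331  0.24789906]
```

View pics/c11.png

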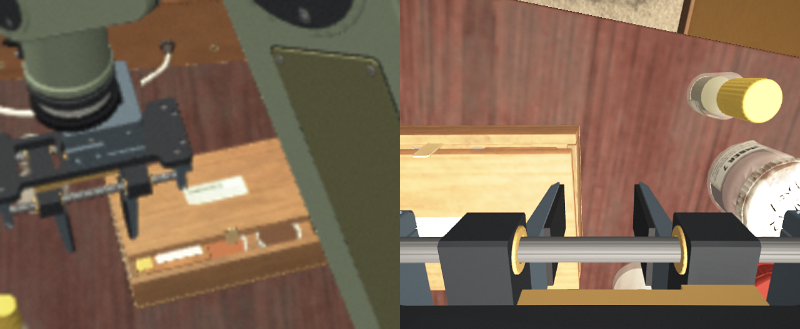

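```bash
python3 -m handwheel '[[0.55,[-2,5,0],[0,0,0]],[0.55,[-2,5,0],[0,0,0]],[0.55,[-1,4,0],[0,0,0]],[0.55,[0,3,0],[0,0,0]],[0.55,[0,2,0],[0,0,0]],[0.55,[0,2,0],[0,0,0]],[0.55,[0,2,0],[0,0,0]],[0.55,[0,1,0],[0,0,0]],[0.55,[0,0,0],[0,0,0]],[0.55,[0,0,0],[0,0,0]]]'
```

```text
time_s: 17.0
ee_pos: [551.8, 165.0, 29.1]
ee_rot: [-90.0, -0.0, -20.5]
force: [-0.4, 0.4, 0.3]
gripper_width: 50.2
```

```bash
python3 -m handwheel '[[0.55,[0,1,0],[0,0,0]],[0.55,[0,1,0],[0,0,0]],[0.55,[0,1,0],[0,0,0]],[0.55,[0,1,0],[0,0,0]],[0.55,[0,0.5,0],[0,0,0]],[0.55,[0,0.5,0],[0,0,0]],[0.55,[0,0,0],[0,0,0]],[0.55,[0,0,0],[0,0,0]],[0.55,[0,0,0],[0,0,0]],[0.55,[0,0,0],[0,0,0]]]'
```

```text
time_s: 17.83
ee_pos: [551.8, 165.2, 26.0]
ee_rot: [-90.0, -0.1, -20.5]
force: [-2.8, 0.3, 11.0]
gripper_width: 50.2
```

Contact at 11 N, at exactly the height expected for a shut lid. I'll retreat straight up, then left and forward, and look.

```bash
python3 -m handwheel '[[0.55,[0,-20,0],[0,0,0]],[0.55,[0,-35,0],[0,0,0]],[0.55,[0,-35,0],[0,0,0]],[0.55,[0,-35,0],[0,0,0]],[0.55,[0,-35,0],[0,0,0]],[0.55,[0,-35,0],[0,0,0]],[0.55,[-30,0,0],[0,0,0]],[0.55,[-30,0,0],[0,0,0]],[0.55,[-30,0,0],[0,0,0]],[0.55,[0,0,0],[0,0,0]]]';python3 - <<'E'
from h import *
s=env.state();print(tb(s),s['force'])
save(env.grab_frame('scene'),'s12.png'); save(env.grab_frame('wrist'),'w12.png')
a=cv2.imread('pics/s12.png')
for P in ([lidp(0,-132,y,9) for y in(100,-100)],[lidp(.06,-132,y,9) for y in(100,-100)]): print(proj('scene',box2w(P,*B)))
c=a[215:315,235:355]
cv2.imwrite('pics/c12.png',np.hstack([cv2.resize(c,(480,400),interpolation=cv2.INTER_CUBIC),cv2.resize(cv2.imread('pics/w12.png'),(320,400))]))
E
```

```text
time_s: 18.67
ee_pos: [462.7, 197.4, 219.4]
ee_rot: [-90.0, 0.2, -20.4]
force: [-0.8, 0.2, -0.9]
gripper_width: 50.2
[-121.75638385  119.80953161  219.44426374] [-0.82732481  0.18577526 -0.91378232]
[[256.35592823 283.81726802]
 [342.88423004 264.0397283 ]]
[[255.95127101 281.43739555]
 [342.88677032 261.62950486]]
```

View pics/c12.png

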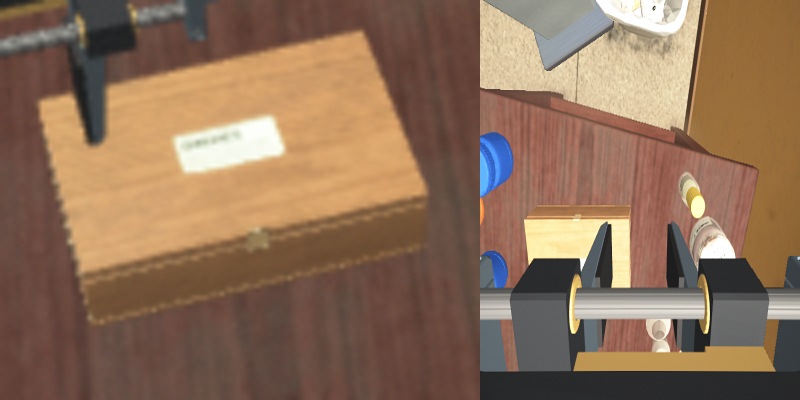

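View pics/s12.png

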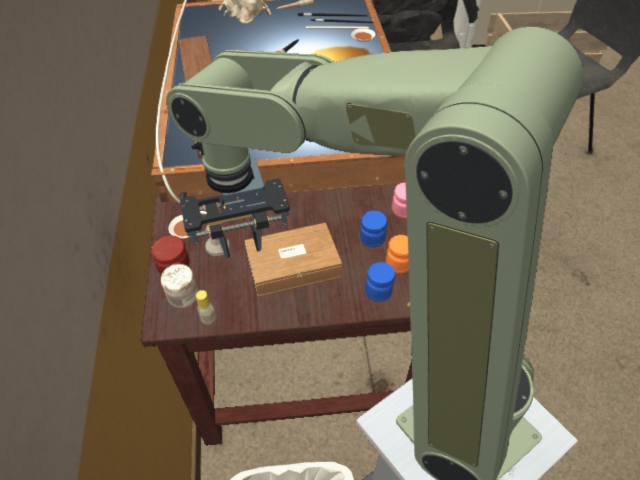

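```bash
python3 -c "
from h import *
s=env.state();print(s['time_s'],s['force'],s['qvel']);print(env.job_done())"
```

```text
18.7667 [-0.34926225  0.62495365 -0.2597671 ] [-1.26201756  1.63021486 -1.56901969 -0.37109508 -0.34741288 -0.1502081 ]
the job is handed in; nothing more can be done
None
```

The palette leaf is folded flat in the box and the lid is shut on top of it. I handed the job in at 18.8 s; no verdict was reported.

**How it was done:** I pushed with one finger of the open gripper both times, so the grasp point stayed off the leaf and the lid. The leaf seated at about 14 N and the lid at about 11 N.

**Last checks:**
- **Lid:** the free edge in the scene picture lies on the projected shut position at pixel (256,284). A lid 0.06 rad open would show 2 to 3 pixels higher.
- **Leaf:** it was pressed onto its stop and looked flat before the lid went over. I could not see it after that.
- **Surroundings:** the box, jars, bottle and muller look where they started. I judged this by eye, not by measuring them again.
- **Arm:** clear of everything in the last picture, with only noise-level force.

**What disagreed:** the fingertips really sit about 30 mm above the reported tool point, going by the pictures and the contact heights. Because of this my first sweep passed over the leaf without touching it, and I changed the plan.

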